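Lock up the lighter case

ROBOT

A 6-joint arm with a two-finger parallel gripper is mounted at the origin on a cart in front of the work surface, level with it; the furniture and walls round the work are solid. World frame = base frame: x ahead of the robot, y to its left, z up, the work surface at z = 0. Lengths are in m, angles in rad, forces in N, time in s.
With the tool pointing down it reaches from about 0.35 to 0.775 m from the base axis. Payload 5.5 kg.
Tool frame: the origin (TCP) lies at the centre of the arm's flange, where the gripper is bolted on; the fingertips stand 173 mm ahead of it and the grasp point (between the pads) lies 155 mm ahead of it; z points along the fingers, y is the line along which they close (so a half turn about z gives the same grasp; the last joint's range is limited). The gripper opens to 85 mm and grips with 20 to 120 N. Pads are 22 mm wide; open, the fingers measure 114 mm over their backs; the gripper's body (76 mm by 85 mm) begins 54 mm behind the grasp point. The pads swing forward as they close: fully open they stand 13 mm farther back than shut.
Start: joints at [-1.386, 0.313, 0.046, 1.304, 0, 1.431], TCP at [0.183, -0.545, 0.405] pointing down, gripper open.
Joint ranges: [-2.76, 2.76], [-0.86, 1.69], [-1.03, 1.26], [-2.2, 2.34], [-1.47, 1.5], [-3.14, 3.14]. Speed limits (rad/s): [2.57, 2.57, 3.14, 3.14, 3.14, 3.14].

INTERFACE

Orientations are given as a unit quaternion [x, y, z, w].
In Python, from cell import status, imaging, order gives the robot as it stands.
- The arm moves only by the shell command python3 -m handwheel 'ROWS' [OPENING] [FORCE]. ROWS is JSON, a list that holds one entry, the list of rows, each a list of 6 numbers: the shift along the tool's x, y, z as a fraction of full scale, then the turn, a rotation vector about the tool's x, y, z as a fraction of full scale. A call has 1 to 8 rows; each row is the pose to reach, as a shift and turn from the pose commanded when the call began, along the tool's axes at that moment, turning the shorter way round; what a row does not reach only later rows make up. Full scale, the value 1, is 1000 mm for a shift and pi rad for a turn. A row lasts 1/10 s, in which the tool goes at most 50 mm and 8.59 degrees, less where a joint would pass 70% of its speed; a pose out of reach is approached as far as the arm can. A call with a number of a shift or a turn outside -1 to 1 is refused whole. A call with a gripper value outside its range is refused whole. OPENING is the closure, from -1 (fully open) to 1 (shut), set as the call begins (- or left out, the last holds). The fingers move at their own pace and stop on an object; FORCE is the grip in N (left out, the last holds). Time passes only in rows, so rows that repeat a pose let the fingers close. It gives the time, the measured TCP pose, the force, the opening and the grip force at its end, in the units of the state.
- status.observe(): the state, without advancing time (a new reading comes with each control period).
- imaging.capture(name): name is "scene" or "top" or "wrist"; returns a dict with "pixels" (384x512x3 uint8, red, green, blue), "mtx" (3x3 intrinsics, pixels), "eye" and "rotation" of the camera in the world. Camera axes: x right, y down, z forward; pixel columns grow to the right and rows downward; lengths in m; the calibration is good to about 2 mm. A picture is of the moment at which its call begins. There is no depth.
- order.close_job(): hands the job in; it is judged then, once.
The state is a dict: "clock": time; "joint_pos": joint angles; "dq": joint speeds; "effort": joint torques, N m; "eef_pos": TCP position; "tcp_rot": TCP orientation; "force": force on the tool from outside, world axes, zero at the start; "ft_torque": the same for the moment, N m; "opening": opening from 0.0 (shut) to 1.0 (fully open); "gripper_force": force on a finger pad.
Only numpy, scipy, OpenCV 4.12 (cv2) and the standard library are available. Lean on these libraries where they do the work, as an engineer would, in place of code of your own. Each camera call takes 0.05 s, during which the arm holds its last target. There are 200 camera calls.

TASK

Close up the lighter case for the night: put the loose red lighter into the empty bay of the case, slide the clear lid fully shut, and put the locking pin from the wooden block all the way down through the lock, so that the lid is pinned shut. Do not knock over any of the bottles.

Things in the scene. Friction and masses are not known exactly. Their poses are not given: they have to be found in the camera images.
- case: Low white counter case for lighters, fixed, 130 (x) x 240 (y) mm, walls 4 mm thick and 53 mm high. Origin: centre of its underside; x to its back, y to its left end, z up. A divider at y = 0 parts two bays: the right one (y < 0) lies under a fixed clear pane and holds a green and a yellow lighter; the left one is empty. The lock stands outside the front wall (-x) near the left end.
- case_lid (a joint): Sliding clear lid with aluminium frame, 142 (x) x 130 (y) mm, top 60 mm above the counter. 0 = fully shut over the left bay (y -11 to +119 mm in the case's frame); grows (m) as it slides to the case's -y, at most 0.108. About 2 N of friction; stays where left. A steel tab on its front edge slides along outside the front wall into the lock; its 13.5 mm hole is under the lock's hole at 0.
- lid_pull (a point): Centre of the top of the black finger pull on the lid, 73.5 mm above the counter: a bar 76 mm long (case x), 11 mm thick (case y), standing 14 mm proud of the lid. Push it towards the case's +y to shut the lid. Moves with the lid, axes as the case's.
- bay (a point): Centre of the inner floor of the empty left bay, 7 mm above the counter; the bay is 122 (case x) by 117 (case y) mm inside and open at the top where the lid does not cover it. Axes as the case's.
- lock_hole (a point): Centre of the mouth of the upright 12 mm hole in the steel hood of the lock, at the top face of the hood, 68 mm above the counter. The hood is 7 mm thick with a 2 mm countersink; the lid's tab passes under it, and a 13 mm bore in the post below carries on down to the counter. z up.
- lock_pin: Locking pin, 86 mm long, standing in the wooden block: steel shank 9 mm thick, 48 mm long, with a tapered nose; collar 24 mm wide, 4 mm thick; above it a red grip 18 mm thick, 34 mm high (21 mm wide at its top). Origin: centre of the collar's underside, which rests on the block, 52 mm up, and on the lock's hood when the pin is fully in. z points up along the pin; top 38 mm above the origin.
- pin_tip (a point): Lower tip of the pin, 48 mm below the collar.
- pin_grip (a point): Middle of the red grip, on the pin's axis, 24 mm above the underside of the collar.
- pin_block: Wooden block fixed to the counter, 46 x 46 mm on a foot 60 x 60 x 8 mm, 52 mm high, with a 12 mm hole in its top in which the pin stands. Origin: centre of its underside.
- lighter_red: Red gas lighter lying flat on the counter, 81 (its x) x 25 (y) x 12 mm. Origin: centre of its underside.
- green_bottle: Tall green glass bottle, 64 mm wide, 273 mm high, standing at the back left. Origin: centre of its underside, z up.
- dropper_a: Brown dropper bottle with a black top, 33 mm wide, 102 mm high, standing at the back left. Origin: centre of its underside, z up.
- scent_c: Clear square bottle with a black cap, 35 x 52 mm, 102 mm high, standing at the back left. Origin: centre of its underside, z up.
- rollon_d: White bottle with a red cap, 36 x 42 mm, 106 mm high, standing at the back left. Origin: centre of its underside, z up.

How it is judged:
By the outcome, as a careful person would: the job done as asked, in the order asked, and still so for the second after the job is handed in, with the robot touching nothing.
It also fails if it takes over 61 s, if anything falls off the work surface, if the arm or the gripper's body presses on something with over 40 N, if the wrist force passes 120 N, or if a joint passes its speed limit or range.

## Working session

There is one attempt and no reset: what is moved stays moved. The work goes in short steps, Python scripts to look and compute and a shell command to move; the robot and the scene stay as the last step left them, time stands still between calls to the robot, and variables do not carry over. Pictures are saved under pics/ and viewed, at most 10 in all, crops included, and the job is handed in when it is done.

```bash
mkdir -p pics; ls
python3 - <<'E'
from cell import status, imaging
import cv2
s=status.observe();print(s['eef_pos'],s['tcp_rot'],s['clock'])
import pickle
d={}
for n in ("scene","top"):
    c=imaging.capture(n);d[n]=c
    cv2.imwrite(f"pics/{n}0.png",c["pixels"][:,:,::-1]);print(n,c['mtx'],c['eye'],c['rotation'])
pickle.dump(d,open('d0.pkl','wb'))
E
```

```text
pics
[ 0.18345944 -0.54473831  0.40378403] [ 9.86841787e-01  1.61686197e-01 -1.59933211e-05 -9.27359356e-04] 0.0
scene [[408.25438601   0.         255.64582046]
 [  0.         408.25438601 188.06063428]
 [  0.           0.           1.        ]] [ 0.33048766 -1.08712055  0.71652299] [ 0.86308347 -0.1012097   0.06447047 -0.4905987 ]
top [[380.18637651   0.         256.1756734 ]
 [  0.         380.18637651 187.02638246]
 [  0.           0.           1.        ]] [ 0.53318378 -0.07225395  1.03176331] [ 0.71658185 -0.69640587  0.01730447 -0.03506945]
```

View pics/scene0.png

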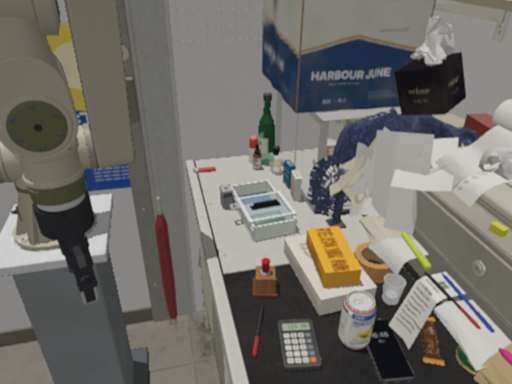

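View pics/top0.png

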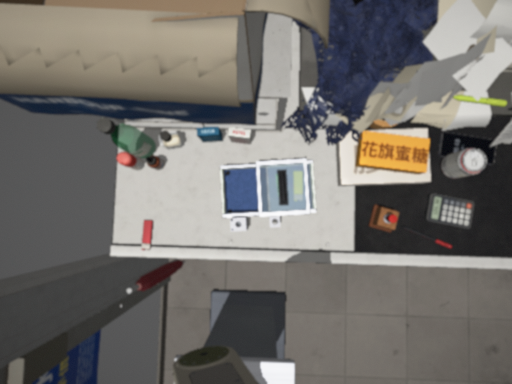

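The scene view shows the red lighter at (205,169), the case at (265,208) and the pin and block at (265,278). In the top view they are at (147,234), (268,188) and (384,217), with bottles at the back left around (110-175,125-160). Next I'll zoom in.

```bash
cat > h.py <<'E'
import numpy as np,cv2
from scipy.spatial.transform import Rotation as R
def Rm(c): 
    q=np.asarray(c['rotation'],float); return R.from_quat(q).as_matrix() if q.size==4 else q
def ray(c,uv):
    d=Rm(c)@np.linalg.solve(c['mtx'],[uv[0],uv[1],1.]);return np.asarray(c['eye']),d
def plane(c,uv,z):
    e,d=ray(c,uv);return e+d*(z-e[2])/d[2]
def proj(c,p):
    q=c['mtx']@(Rm(c).T@(np.asarray(p)-c['eye']));return q[:2]/q[2]
def tri(obs):
    A=np.zeros((3,3));b=np.zeros(3)
    for c,uv in obs:
        e,d=ray(c,uv);d=d/np.linalg.norm(d);P=np.eye(3)-np.outer(d,d);A+=P;b+=P@e
    return np.linalg.solve(A,b)
def blobs(c,f,amin=15):
    p=c['pixels'].astype(int);m=f(p[...,0],p[...,1],p[...,2]).astype(np.uint8)
    n,l,s,ce=cv2.connectedComponentsWithStats(m)
    return [(ce[i].round(1),s[i].tolist()) for i in range(1,n) if s[i,4]>=amin],l
red=lambda r,g,b:(r>130)&(g<75)&(b<75)
E
python3 - <<'E'
import pickle,cv2
from h import *
d=pickle.load(open('d0.pkl','rb'))
t=d['top']['pixels'][:,:,::-1];s=d['scene']['pixels'][:,:,::-1]
a=cv2.resize(t[145:245,205:325],None,fx=5,fy=5,interpolation=2)
cv2.imwrite('pics/c1.png',a)
b=cv2.resize(s[165:305,190:320],None,fx=4.2,fy=4.2,interpolation=2);cv2.imwrite('pics/c2.png',b)
for n in d:
    for x in blobs(d[n],red,6)[0]:print(n,x[0],x[1],plane(d[n],x[0],.012).round(4))
m=red(*[d['top']['pixels'][...,i].astype(int) for i in range(3)]).astype(np.uint8)
m[:,:140]=0;m[:,160:]=0;m[:215]=0;m[255:]=0
cs,_=cv2.findContours(m,0,2)
r=cv2.minAreaRect(max(cs,key=cv2.contourArea));print(r,[plane(d['top'],q,.012).round(4)[:2] for q in cv2.boxPoints(r)])
E
```

```text
scene [252.2 142.7] [250, 139, 7, 9, 42] [0.6952 0.4262 0.012 ]
scene [207.  169.7] [199, 168, 16, 4, 29] [0.4792 0.2302 0.012 ]
scene [265.2 260.9] [262, 259, 7, 5, 31] [ 0.5571 -0.302   0.012 ]
scene [469.4 317.5] [461, 308, 19, 20, 42] [ 0.9507 -0.5871  0.012 ]
scene [255.2 345.4] [253, 336, 5, 19, 65] [ 0.4699 -0.5497  0.012 ]
top [129.2 161.9] [127, 158, 5, 8, 10] [0.6676 0.3026 0.012 ]
top [392.6 218.2] [389, 214, 9, 9, 58] [ 0.5357 -0.4096  0.012 ]
top [151. 225.] [151, 222, 1, 7, 7] [0.4984 0.2342 0.012 ]
top [150.  234.5] [150, 231, 1, 8, 8] [0.4729 0.2356 0.012 ]
top [443.1 243.4] [436, 240, 15, 8, 35] [ 0.4735 -0.5415  0.012 ]
((150.0, 234.5), (7.0, 0.0), -90.0) [array([0.4636, 0.2352]), array([0.4636, 0.2352]), array([0.4823, 0.2361]), array([0.4823, 0.2361])]
```

View pics/c1.png

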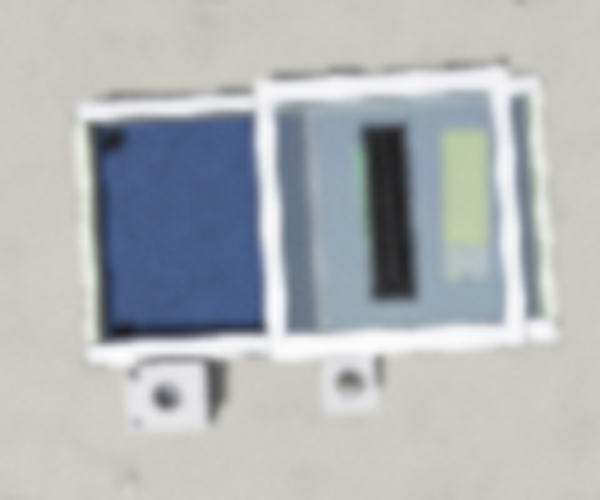

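View pics/c2.png

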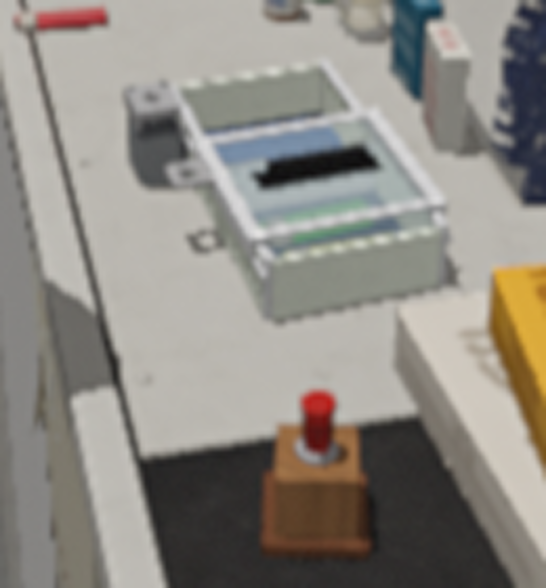

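The case crop shows the lock hole at crop (167,397), the tab hole at (349,381), and the pull spanning (362,125)-(415,300). The bay is open on the left. The pin stands upright in its block.

Run:
```python
import pickle,cv2
from h import *
d=pickle.load(open('d0.pkl','rb'));t,s=d['top'],d['scene']
T=lambda x,y:(205+(x+.5)/5-.5,145+(y+.5)/5-.5)
S=lambda x,y:(190+(x+.5)/4.2-.5,165+(y+.5)/4.2-.5)
lk=tri([(t,T(167,397)),(s,S(151,97))]);print('lock tri',lk.round(4),'plane',plane(t,T(167,397),.068).round(4))
print('tabhole',plane(t,T(349,381),.055).round(4))
# pull: dark blob in top
p=t['pixels'].astype(int);roi=np.zeros(p.shape[:2],bool);roi[165:210,272:292]=1
m=((p.max(2)<60)&roi).astype(np.uint8);cs,_=cv2.findContours(m,0,2);c=max(cs,key=cv2.contourArea)
r=cv2.minAreaRect(c);print('pull',r,plane(t,r[0],.0735).round(4),[plane(t,q,.0735).round(4)[:2].tolist() for q in cv2.boxPoints(r)])
# front/back case corners on z=.053 / lid frame z=.06
for n,(x,y),z in [('FL',(88,360),.053),('FR',(556,338),.053),('BL',(78,103),.053),('BR',(541,77),.053),('lidFL',(270,360),.06),('lidFR',(523,343),.06),('lidBL',(255,82),.06),('lidBR',(507,68),.06)]:
  print(n,plane(t,T(x,y),z).round(4))
hsv=lambda c:cv2.cvtColor(c['pixels'],cv2.COLOR_RGB2HSV)
def rm(c,b):
  h=hsv(c).astype(int);m=(((h[...,0]<8)|(h[...,0]>172))&(h[...,1]>130)&(h[...,2]>80)).astype(np.uint8)
  k=np.zeros_like(m);k[b[1]:b[3],b[0]:b[2]]=1;return m*k
m=rm(t,(138,212,160,250));r=cv2.minAreaRect(cv2.findNonZero(m));print('lighter red part',r,plane(t,r[0],.008).round(4),[plane(t,q,.012).round(4)[:2].tolist() for q in cv2.boxPoints(r)])
# pin grip
mt=rm(t,(375,200,408,235));ms=rm(s,(255,255,275,275))
for n,m in(('t',mt),('s',ms)):
  q=cv2.findNonZero(m)[:,0];print(n,len(q),q.mean(0),q.min(0),q.max(0))
cv2.imwrite('pics/c3.png',np.hstack([cv2.resize(t['pixels'][205:265,130:170,::-1],None,fx=9,fy=9,interpolation=0),cv2.resize(t['pixels'][195:245,370:415,::-1],(486,540),interpolation=0)])[:,:800])
```

```text
lock tri [ 0.5085 -0.0035  0.067 ] plane [ 0.5094 -0.0038  0.068 ]
tabhole [ 0.5201 -0.0958  0.055 ]
pull ((282.5265808105469, 186.89825439453125), (32.06216049194336, 6.119748115539551), 86.18592071533203) [ 0.6061 -0.1136  0.0735] [[0.6459, -0.1022], [0.6474, -0.1176], [0.5666, -0.1249], [0.5651, -0.1096]]
FL [0.5268 0.0386 0.053 ]
FR [ 0.5451 -0.2011  0.053 ]
BL [0.6598 0.0486 0.053 ]
BR [ 0.6796 -0.191   0.053 ]
lidFL [ 0.5296 -0.0552  0.06  ]
lidFR [ 0.542  -0.1835  0.06  ]
lidBL [ 0.6722 -0.0433  0.06  ]
lidBR [ 0.6828 -0.1726  0.06  ]
lighter red part ((147.21286010742188, 231.3712921142578), (6.865756988525391, 21.194292068481445), 5.710593223571777) [0.4808 0.2448 0.008 ] [[0.4535, 0.2543], [0.5099, 0.2515], [0.5087, 0.2329], [0.4523, 0.2358]]
t 72 [392.54166667 218.09722222] [388 214] [397 222]
s 79 [265.16455696 264.32911392] [262 258] [269 271]
```

View pics/c3.png

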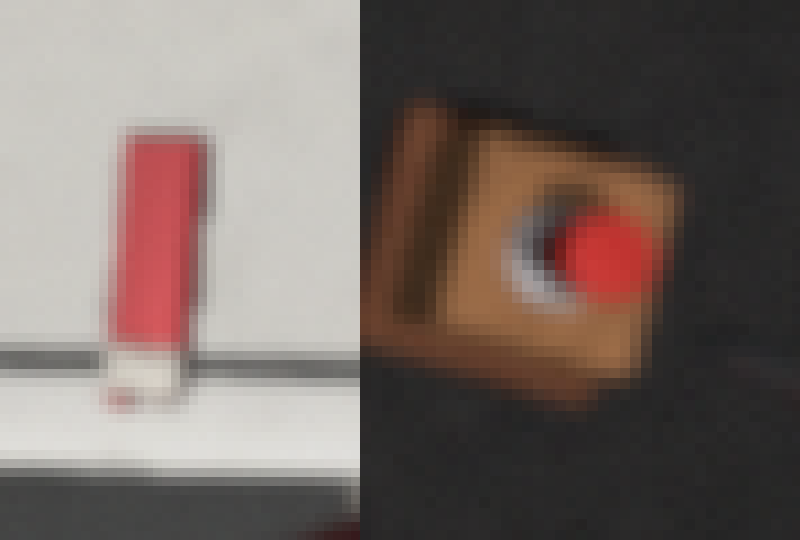

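The crop shows the lighter running from its red end at pixel (148.0,219.2) to its metal head at (145.3,249.3), about 81 mm. The pin top is at (392.5,218.3) and the centre of the block top near (388,218).

```bash
cat >> h.py <<'E'
def plan(p,yaw,cmd=None):
    """shift (fraction) and turn (fraction) to TCP p, tool down, tool x at yaw"""
    from cell import status
    s=status.observe();R0=R.from_quat(s['tcp_rot'])
    R1=R.from_matrix(np.array([[np.cos(yaw),np.sin(yaw),0],[np.sin(yaw),-np.cos(yaw),0],[0,0,-1]]))
    v=R0.inv().apply(np.asarray(p)-s['eef_pos']);w=(R0.inv()*R1).as_rotvec()/np.pi
    print('shift',v.round(4),'turn',w.round(4),'t',s['clock'])
E
python3 - <<'E'
import pickle
from h import *
d=pickle.load(open('d0.pkl','rb'));t,s=d['top'],d['scene']
a=plane(t,(148.0,219.2),.012);b=plane(t,(145.3,249.3),.012);print('lighter',(a+b)/2,np.hypot(*(a-b)[:2]),'yaw',np.arctan2((a-b)[1],(a-b)[0]))
print('pintop',plane(t,(392.5,218.3),.090).round(4)); 
bl=lambda x,y:(370+(x-360)/10.8-.5,195+y/10.8-.5)
print('block',plane(t,bl(560,254),.052).round(4),'collar',plane(t,bl(556,257),.056).round(4))
print('scene pin: top',plane(s,(265.2,259.3),.09).round(4),'tri grip',tri([(t,(392.5,218.3)),(s,(265.2,259.3))]).round(4))
print('green',plane(t,(105,125),.273),'red cap',plane(t,(126,158),.106))
plan((.48,-.15,.40),np.pi)
E
```

```text
lighter [0.47343865 0.2447264  0.012     ] 0.080477622531996 yaw -0.03978176204214339
pintop [ 0.5352 -0.3836  0.09  ]
block [ 0.5357 -0.3848  0.052 ] collar [ 0.535  -0.3826  0.056 ]
scene pin: top [ 0.5335 -0.3835  0.09  ] tri grip [ 0.5344 -0.3834  0.0898]
green [0.707906   0.26074358 0.273     ] red cap [0.66471967 0.2765831  0.106     ]
shift [ 0.407  -0.2795  0.0044] turn [-0.000e+00 -7.000e-04 -8.966e-01] t 0.1
```

```bash
python3 -m handwheel '[[[0.2,-0.14,0,0,0,-0.35],[0.407,-0.28,0,0,0,-0.45],[0.407,-0.28,0,0,0,-0.45],[0.407,-0.28,0,0,0,-0.45],[0.407,-0.28,0,0,0,-0.45],[0.407,-0.28,0,0,0,-0.45],[0.407,-0.28,0,0,0,-0.45],[0.407,-0.28,0,0,0,-0.45]]]' -0.3 30; python3 -c "
from h import *
plan((.4734,.2447,.30),np.pi-.04)"
```

```text
clock: 0.9
eef_pos: [0.4241, -0.223, 0.4045]
tcp_rot: [0.721, 0.693, -0.0, -0.0]
force: [1.3, -1.0, 0.6]
opening: 0.653
gripper_force: 0.0
shift [0.4693 0.0306 0.1045] turn [-0.  -0.  -0.5] t 0.9
```

```bash
python3 -m handwheel '[[[0.2,0.01,0.04,0,0,-0.2],[0.45,0.03,0.1,0,0,-0.5],[0.45,0.03,0.1,0,0,-0.5],[0.45,0.03,0.1,0,0,-0.5],[0.45,0.03,0.1,0,0,-0.5],[0.45,0.03,0.1,0,0,-0.5],[0.45,0.03,0.1,0,0,-0.5],[0.45,0.03,0.1,0,0,-0.5]]]'; python3 -m handwheel '[[[0,0,0,0,0,-0.1],[0,0,0,0,0,-0.1],[0,0,0,0,0,-0.1],[0,0,0,0,0,-0.1]]]'; python3 -c "
from h import *
plan((.4734,.2447,.30),np.pi-.04)"
```

```text
clock: 1.7
eef_pos: [0.4668, 0.1652, 0.3176]
tcp_rot: [0.204, 0.979, -0.0, -0.0]
force: [1.3, -0.5, -0.4]
opening: 0.653
gripper_force: 0.0
clock: 2.1
eef_pos: [0.467, 0.1631, 0.318]
tcp_rot: [0.053, 0.999, -0.0, -0.0]
force: [-0.3, 0.1, -0.2]
opening: 0.651
gripper_force: 0.0
shift [0.0023 0.0818 0.018 ] turn [-0.0001 -0.0001 -0.0209] t 2.1
```

```bash
python3 -m handwheel '[[[0.001,0.04,0.01,0,0,-0.021],[0.0023,0.082,0.018,0,0,-0.021],[0.0023,0.082,0.018,0,0,-0.021],[0.0023,0.082,0.018,0,0,-0.021],[0.0023,0.082,0.018,0,0,-0.021]]]'
python3 - <<'E'
from h import *
from cell import imaging,status
import pickle
c=imaging.capture('wrist');pickle.dump(c,open('w1.pkl','wb'))
cv2.imwrite('pics/w1.png',c['pixels'][:,:,::-1])
h=cv2.cvtColor(c['pixels'],cv2.COLOR_RGB2HSV).astype(int)
m=(((h[...,0]<8)|(h[...,0]>172))&(h[...,1]>130)&(h[...,2]>80)).astype(np.uint8)
q=max(cv2.findContours(m,0,2)[0],key=cv2.contourArea);r=cv2.minAreaRect(q);print(r,[plane(c,x,.010).round(4)[:2].tolist() for x in cv2.boxPoints(r)])
plan((.4734,.2447,.176),np.pi-.04)
E
```

```text
clock: 2.6
eef_pos: [0.4733, 0.2442, 0.3003]
tcp_rot: [0.019, 1.0, -0.0, -0.0]
force: [-0.4, -0.4, -0.5]
opening: 0.648
gripper_force: 0.0
((261.0, 193.49996948242188), (25.999996185302734, 64.99998474121094), 0.0) [[0.5109, 0.2327], [0.4488, 0.2358], [0.4497, 0.2589], [0.5118, 0.2573]]
shift [-0.      0.0007  0.1244] turn [-0.0001  0.      0.0003] t 2.65
```

View pics/w1.png

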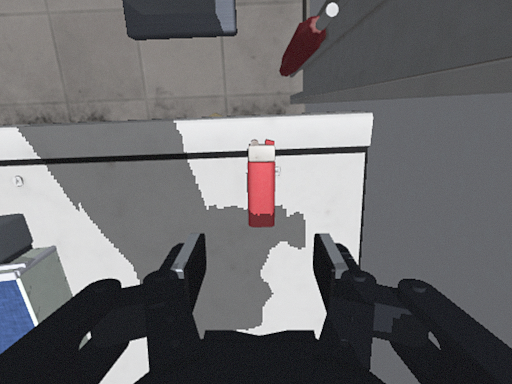

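The wrist view shows the lighter at (261,185), centred between the fingers and parallel to them, which matches the top-camera position. Descending to grasp it.

```bash
python3 -m handwheel '[[[0,0.001,0.05,0,0,0],[0,0.001,0.09,0,0,0],[0,0.001,0.115,0,0,0],[0,0.001,0.124,0,0,0],[0,0.001,0.124,0,0,0],[0,0.001,0.124,0,0,0]]]'; python3 -m handwheel '[[[0,0,0,0,0,0],[0,0,0,0,0,0],[0,0,0,0,0,0],[0,0,0,0,0,0],[0,0,0,0,0,0],[0,0,0,0,0,0]]]' 1 40; python3 -m handwheel '[[[0,0,-0.03,0,0,0],[0,0,-0.07,0,0,0],[0,0,-0.11,0,0,0],[0,0,-0.11,0,0,0]]]'; python3 -c "
from h import *
plan((.597,-.005,.286),np.pi+.082);plan((.597,-.005,.188),np.pi+.082)"
```

```text
clock: 3.25
eef_pos: [0.4742, 0.2457, 0.1776]
tcp_rot: [0.019, 1.0, 0.0, 0.001]
force: [0.6, 0.7, 0.3]
opening: 0.65
gripper_force: 0.0
clock: 3.85
eef_pos: [0.4741, 0.2463, 0.1779]
tcp_rot: [0.018, 1.0, 0.0, 0.002]
force: [-0.5, -0.1, 5.9]
opening: 0.278
gripper_force: 40.0
clock: 4.25
eef_pos: [0.4754, 0.2469, 0.2925]
tcp_rot: [0.018, 1.0, 0.002, 0.005]
force: [1.5, 0.6, 0.3]
opening: 0.275
gripper_force: 39.4
shift [-0.1306 -0.2473  0.0069] turn [ 0.001   0.0034 -0.0377] t 4.25
shift [-0.1296 -0.2477  0.1049] turn [ 0.001   0.0034 -0.0377] t 4.25
```

```bash
python3 -m handwheel '[[[-0.025,-0.04,0,0,0,0],[-0.05,-0.08,0,0,0,-0.01],[-0.07,-0.12,0,0,0,-0.02],[-0.09,-0.165,0,0,0,-0.03],[-0.115,-0.21,0,0,0,-0.038],[-0.13,-0.247,0,0,0,-0.038],[-0.13,-0.247,0,0,0,-0.038],[-0.13,-0.247,0,0,0,-0.038]]]'
python3 - <<'E'
from h import *
from cell import imaging
c=imaging.capture('top');cv2.imwrite('pics/t2.png',cv2.resize(c['pixels'][145:245,205:325,::-1],None,fx=5,fy=5,interpolation=2))
plan((.597,-.005,.186),np.pi+.082)
E
```

```text
clock: 5.05
eef_pos: [0.5941, -0.0066, 0.2858]
tcp_rot: [-0.04, 0.999, 0.0, -0.0]
force: [0.2, 1.2, 0.0]
opening: 0.275
gripper_force: 39.4
shift [-0.0034  0.0002  0.0998] turn [ 0.0002 -0.0003  0.0001] t 5.1
```

View pics/t2.png

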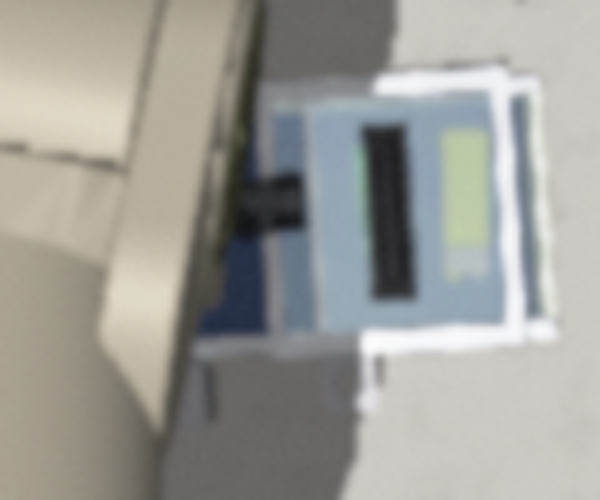

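The top view shows the arm over the open bay with the lid unmoved. The dark gripper edge at crop (270,205) is well above lid height. Descending, releasing part-way open and backing up.

```bash
python3 -m handwheel '[[[-0.003,0,0.04,0,0,0],[-0.003,0,0.075,0,0,0],[-0.003,0,0.095,0,0,0],[-0.003,0,0.1,0,0,0],[-0.003,0,0.1,0,0,0],[-0.003,0,0.1,0,0,0]]]'; python3 -m handwheel '[[[0,0,0,0,0,0],[0,0,0,0,0,0],[0,0,0,0,0,0]]]' 0.05; python3 -m handwheel '[[[0,0,-0.02,0,0,0],[0,0,-0.06,0,0,0],[0,0,-0.1,0,0,0],[0,0,-0.12,0,0,0],[0,0,-0.12,0,0,0]]]'
python3 - <<'E'
from h import *
from cell import imaging
c=imaging.capture('wrist');cv2.imwrite('pics/w2.png',c['pixels'][:,:,::-1])
# start of push: fingers shut, 30 mm to -y of pull
print(plane(c,(256,192),.06))
p=np.array([.606,-.1136,0]);y=np.array([-np.sin(.082),np.cos(.082),0])
plan(p-y*.04+[0,0,.30],np.pi+.082);plan(p-y*.04+[0,0,.24],np.pi+.082)
E
```

```text
clock: 5.7
eef_pos: [0.5974, -0.0043, 0.1872]
tcp_rot: [-0.042, 0.999, -0.0, 0.001]
force: [0.7, 0.2, 0.4]
opening: 0.277
gripper_force: 39.4
clock: 6.0
eef_pos: [0.5974, -0.0053, 0.1869]
tcp_rot: [-0.041, 0.999, -0.0, 0.001]
force: [-0.1, -0.1, 0.0]
opening: 0.476
gripper_force: 0.0
clock: 6.5
eef_pos: [0.5985, -0.0057, 0.3106]
tcp_rot: [-0.041, 0.999, -0.001, 0.004]
force: [0.7, -0.0, -0.3]
opening: 0.473
gripper_force: 0.0
[ 0.59364271 -0.00828446  0.06      ]
shift [ 0.0008 -0.1483  0.0083] turn [-0.0003  0.0013  0.0002] t 6.55
shift [ 0.001  -0.1483  0.0683] turn [-0.0003  0.0013  0.0002] t 6.55
```

View pics/w2.png

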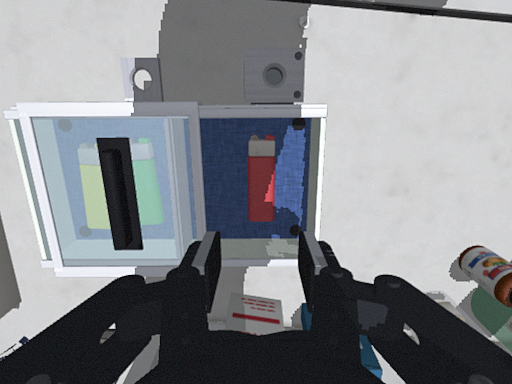

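The red lighter lies flat in the bay at (262,185). The lock hole is at (275,75), the tab hole at (143,78) and the pull at (120,193). Next is the lid push.

```bash
python3 -m handwheel '[[[0,-0.045,0,0,0,0],[0,-0.09,0,0,0,0],[0,-0.13,0.02,0,0,0],[0,-0.148,0.04,0,0,0],[0.001,-0.148,0.06,0,0,0],[0.001,-0.148,0.066,0,0,0],[0.001,-0.148,0.068,0,0,0],[0.001,-0.148,0.068,0,0,0]]]' 1; python3 -m handwheel '[[[0,0.02,0,0,0,0],[0,0.035,0,0,0,0],[0,0.05,0,0,0,0],[0,0.065,0,0,0,0],[0,0.08,0,0,0,0],[0,0.09,0,0,0,0],[0,0.095,0,0,0,0],[0,0.095,0,0,0,0]]]';  python3 - <<'E'
from h import *
from cell import imaging
c=imaging.capture('top');cv2.imwrite('pics/t3.png',cv2.resize(c['pixels'][145:245,205:325,::-1],None,fx=5,fy=5,interpolation=2))
E
```

```text
clock: 7.35
eef_pos: [0.6083, -0.1524, 0.238]
tcp_rot: [-0.042, 0.999, 0.0, -0.0]
force: [-0.4, 0.6, -0.1]
opening: -0.0
gripper_force: 0.0
clock: 8.15
eef_pos: [0.6002, -0.0572, 0.2382]
tcp_rot: [-0.042, 0.999, 0.0, -0.0]
force: [-0.4, 0.1, -0.3]
opening: -0.001
gripper_force: 0.0
```

View pics/t3.png

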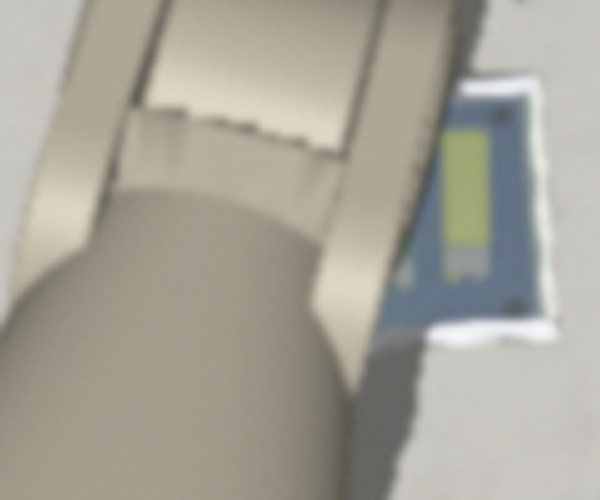

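The lid has followed; its right edge is no longer in view past the arm. I'll push on until it hits the stop.

```bash
python3 -m handwheel '[[[0,0.006,0,0,0,0],[0,0.01,0,0,0,0],[0,0.014,0,0,0,0],[0,0.014,0,0,0,0]]]'; python3 -m handwheel '[[[0,0.003,0,0,0,0],[0,0.005,0,0,0,0],[0,0.005,0,0,0,0]]]'
```

```text
clock: 8.6
eef_pos: [0.599, -0.0439, 0.2378]
tcp_rot: [-0.041, 0.999, 0.0, -0.001]
force: [-0.4, 0.6, 0.5]
opening: -0.0
gripper_force: 0.1
clock: 8.9
eef_pos: [0.5989, -0.0394, 0.2382]
tcp_rot: [-0.041, 0.999, -0.0, -0.0]
force: [-0.4, -2.8, 0.0]
opening: 0.001
gripper_force: 1.2
```

```bash
python3 -m handwheel '[[[0,0.003,0,0,0,0],[0,0.004,0,0,0,0],[0,0.004,0,0,0,0]]]';python3 -m handwheel '[[[0,0.003,0,0,0,0],[0,0.004,0,0,0,0],[0,0.004,0,0,0,0]]]'
```

```text
clock: 9.2
eef_pos: [0.5988, -0.0377, 0.2382]
tcp_rot: [-0.04, 0.999, -0.004, -0.0]
force: [-0.6, -13.2, -2.2]
opening: -0.003
gripper_force: 5.7
clock: 9.5
eef_pos: [0.5988, -0.0362, 0.2383]
tcp_rot: [-0.039, 0.999, -0.007, -0.0]
force: [-0.7, -24.2, -4.4]
opening: 0.0
gripper_force: 10.2
```

Hard stop: 24 N against about 2 N of friction. I'll back off, lift and look.

```bash
python3 -m handwheel '[[[0,-0.025,0,0,0,0],[0,-0.03,-0.02,0,0,0],[0,-0.02,-0.06,0,0,0],[0.02,0,-0.08,0,0,0],[0.04,0.02,-0.08,0,0,0],[0.04,0.02,-0.08,0,0,0],[0.04,0.02,-0.08,0,0,0]]]' -0.2
python3 - <<'E'
from h import *
from cell import imaging
import pickle
c=imaging.capture('wrist');pickle.dump(c,open('w3.pkl','wb'));cv2.imwrite('pics/w3.png',c['pixels'][:,:,::-1])
pickle.dump(imaging.capture('scene'),open('s3.pkl','wb'))
plan((.5345,-.3835,.32),np.pi+.082)
E
```

```text
clock: 10.2
eef_pos: [0.5567, -0.014, 0.3187]
tcp_rot: [-0.042, 0.999, 0.0, 0.001]
force: [0.4, -0.5, -1.4]
opening: 0.599
gripper_force: 0.0
shift [ 0.0532 -0.3655 -0.0019] turn [0.     0.0003 0.0002] t 10.3
```

View pics/w3.png

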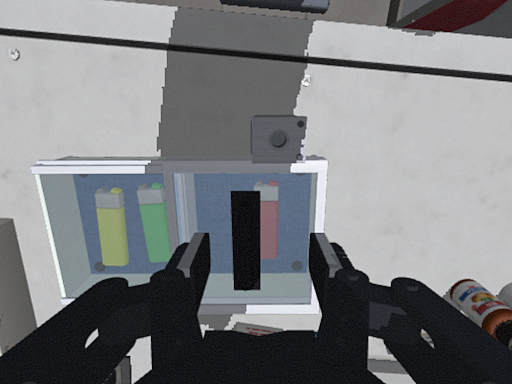

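The lid is fully shut: its frame lines up with the case end at (325,160). The red lighter is under it, and the lock hole is at (279,139). I've now used all 10 picture views, so the rest is by numbers.

```bash
python3 - <<'E'
from h import *
import pickle
c=pickle.load(open('w3.pkl','rb'));g=cv2.cvtColor(c['pixels'],cv2.COLOR_RGB2GRAY)
print(g[126:153:2,264:296:2])
r=g[126:153,264:296]
th=(r<70).astype(np.uint8)
n,l,s,ce=cv2.connectedComponentsWithStats(th)
for i in range(1,n):
  if s[i,4]>15:print(s[i],ce[i]+[264,126],plane(c,ce[i]+[264,126],.068).round(4))
print('279,139',plane(c,(279,139),.068).round(4))
# wrist w1 lighter check not needed
E
python3 -m handwheel '[[[0.01,-0.05,0,0,0,0],[0.02,-0.1,0,0,0,0],[0.03,-0.15,0,0,0,0],[0.04,-0.2,0,0,0,0],[0.053,-0.25,0,0,0,0],[0.053,-0.3,0,0,0,0],[0.053,-0.345,0,0,0,0],[0.053,-0.366,0,0,0,0]]]'
python3 - <<'E'
from h import *
from cell import imaging
import pickle
c=imaging.capture('wrist');pickle.dump(c,open('w4.pkl','wb'))
h=cv2.cvtColor(c['pixels'],cv2.COLOR_RGB2HSV).astype(int)
m=(((h[...,0]<8)|(h[...,0]>172))&(h[...,1]>150)&(h[...,2]>70)).astype(np.uint8)
n,l,s,ce=cv2.connectedComponentsWithStats(m)
for i in range(1,n):
  if s[i,4]>40:print(s[i],ce[i].round(1),plane(c,ce[i],.09).round(4))
print(proj(c,(.5345,-.3835,.09)))
E
```

```text
[[ 96  97  95  94  97  95  98  95  95  96  95 102  98  95  92  96]
 [ 90  94  93  95  92  92  95  95  97  94  96  95  95  96  93  95]
 [ 95 100  98  94  95  94  82  79  79  89  95  95  93  95  96  93]
 [ 94  93  94  94  88  78  78  76  74  76  81  89  99  96  92  97]
 [ 94  96  97  88  86  72  73  75  74  71  76  83  91  97  99  92]
 [ 96  96  91  82  72  69  72  75  72  73  63  80  87  90  89  93]
 [ 94  91  87  79  68  74  71  71  76  72  72  62  81  96  98  90]
 [ 95  95  88  79  76  74  74  68  71  71  61  61  81  93  95  92]
 [ 94  95  89  83  72  71  74  71  73  77  36  74  89  93  94  96]
 [ 96  94  95  89  66  69  75  76  69  42  57  89  85  97  94  95]
 [ 97  97  97  89  89  57  38  38  38  63  87  89  93  97  95  96]
 [ 94  96  93  92  86  90  90  83  87  88  91  89  93  95  91  93]
 [ 92  97  95  94  94  94  88  89  87  92  91  92  93  95  91  90]
 [ 91  92  95  94  91  93  98  93  93  92  93  92  94  95  93  95]]
[ 8 10 15 12 55] [280.49090909 143.23636364] [ 0.5113 -0.0012  0.068 ]
279,139 [ 0.5083 -0.0027  0.068 ]
clock: 11.1
eef_pos: [0.5338, -0.3894, 0.3172]
tcp_rot: [-0.039, 0.999, -0.001, 0.0]
force: [0.2, -0.3, 1.1]
opening: 0.599
gripper_force: 0.0
[ 70  89  50  29 513] [ 93.7 102.6] [ 0.4694 -0.4996  0.09  ]
[253 195  29  31 685] [266.8 210.7] [ 0.5335 -0.3837  0.09  ]
[266.89485733 212.04422178]
```

```bash
python3 -c "
from h import *
plan((.534,-.3836,.232),np.pi+.082)"
```

```text
shift [-0.0006  0.0076  0.0848] turn [-0.0008  0.0002 -0.0017] t 11.15
```

```bash
python3 -m handwheel '[[[0,0,0,0,0,0],[0,0,0,0,0,0],[0,0,0,0,0,0]]]';  python3 -c "
from h import *
plan((.534,-.3836,.232),np.pi+.082)"
```

```text
clock: 11.45
eef_pos: [0.5343, -0.3828, 0.318]
tcp_rot: [-0.042, 0.999, 0.0, -0.0]
force: [0.3, 0.3, -0.5]
opening: 0.6
gripper_force: 0.0
shift [ 0.0004 -0.0008  0.086 ] turn [ 0.0002 -0.0001  0.0006] t 11.45
```

```bash
python3 - <<'E'
from h import *
from cell import imaging
c=imaging.capture('wrist')
h=cv2.cvtColor(c['pixels'],cv2.COLOR_RGB2HSV).astype(int)
m=(((h[...,0]<8)|(h[...,0]>172))&(h[...,1]>150)&(h[...,2]>70)).astype(np.uint8)
n,l,s,ce=cv2.connectedComponentsWithStats(m)
for i in range(1,n):
  if s[i,4]>300:
    pts=cv2.findNonZero((l==i).astype(np.uint8));k,rad=cv2.minEnclosingCircle(pts)
    print(s[i],ce[i].round(1),plane(c,ce[i],.09).round(4),k,rad,plane(c,k,.09).round(4))
E
python3 -m handwheel '[[[0,-0.001,0.04,0,0,0],[0,-0.001,0.07,0,0,0],[0,-0.001,0.082,0,0,0],[0,-0.001,0.086,0,0,0],[0,-0.001,0.086,0,0,0],[0,-0.001,0.086,0,0,0]]]'
python3 -m handwheel '[[[0,0,0,0,0,0],[0,0,0,0,0,0],[0,0,0,0,0,0],[0,0,0,0,0,0],[0,0,0,0,0,0],[0,0,0,0,0,0]]]' 1 60
```

```text
[ 62  87  51  30 516] [ 86.4 100.8] [ 0.4696 -0.4979  0.09  ] (86.54237365722656, 100.27118682861328) 26.605085372924805 [ 0.4692 -0.4977  0.09  ]
[243 194  29  31 677] [256.8 209.1] [ 0.5334 -0.3837  0.09  ] (256.375, 208.5625) 15.5228910446167 [ 0.533 -0.384  0.09 ]
clock: 12.1
eef_pos: [0.5349, -0.3852, 0.2341]
tcp_rot: [-0.041, 0.999, -0.001, 0.001]
force: [0.0, 1.0, 0.5]
opening: 0.598
gripper_force: 0.0
clock: 12.7
eef_pos: [0.5345, -0.3849, 0.2335]
tcp_rot: [-0.041, 0.999, -0.0, 0.001]
force: [-1.0, 2.3, 5.7]
opening: 0.21
gripper_force: 58.3
```

```bash
python3 -m handwheel '[[[0,0,-0.02,0,0,0],[0,0,-0.05,0,0,0],[0,0,-0.08,0,0,0],[0,0,-0.1,0,0,0],[0,0,-0.1,0,0,0],[0,0,-0.1,0,0,0]]]'; python3 -c "
from h import *
plan((.5345-.0255,-.3845+.3804,.335),np.pi+.082)"
```

```text
clock: 13.3
eef_pos: [0.5342, -0.3849, 0.3319]
tcp_rot: [-0.041, 0.999, -0.0, 0.0]
force: [0.2, 0.6, -0.6]
opening: 0.207
gripper_force: 59.6
shift [-0.0063  0.3816 -0.0032] turn [-0.0001  0.      0.0002] t 13.3
```

```bash
python3 -m handwheel '[[[-0.001,0.04,0,0,0,0],[-0.002,0.09,0,0,0,0],[-0.003,0.14,0,0,0,0],[-0.004,0.19,0,0,0,0],[-0.005,0.24,0,0,0,0],[-0.006,0.29,0,0,0,0],[-0.006,0.34,0,0,0,0],[-0.006,0.37,0,0,0,0]]]'; python3 -m handwheel '[[[0,0.01,0,0,0,0],[0,0.011,0,0,0,0],[0,0.011,0,0,0,0],[0,0.011,0,0,0,0],[0,0.011,0,0,0,0]]]'
python3 - <<'E'
from h import *
from cell import imaging
import pickle
for n in ('wrist','scene','top'):
  c=imaging.capture(n);pickle.dump(c,open(n+'5.pkl','wb'))
  print(n,'grip',proj(c,(.509,-.004,.204)).round(1),'collar',proj(c,(.509,-.004,.154)).round(1),'tip',proj(c,(.509,-.004,.106)).round(1),'hole',proj(c,(.509,-.0035,.068)).round(1))
c=pickle.load(open('scene5.pkl','rb'));s3=pickle.load(open('s3.pkl','rb'))
u,v=proj(c,(.509,-.004,.13)).round().astype(int)
g=cv2.cvtColor(c['pixels'],cv2.COLOR_RGB2GRAY);print(u,v);print(g[v-8:v+24,u-11:u+12])
plan((.509,-.0038,.335),np.pi+.082)
E
```

```text
clock: 14.1
eef_pos: [0.508, -0.0125, 0.3302]
tcp_rot: [-0.043, 0.999, 0.001, -0.002]
force: [1.6, -0.8, -1.3]
opening: 0.214
gripper_force: 59.7
clock: 14.6
eef_pos: [0.509, -0.006, 0.332]
tcp_rot: [-0.04, 0.999, -0.0, -0.0]
force: [0.0, -0.2, -0.0]
opening: 0.205
gripper_force: 59.7
wrist grip [262.8 299.4] collar [261.7 241.8] tip [261.1 211.6] hole [261.4 195.8]
scene grip [224.9 147.7] collar [225.3 162.9] tip [225.8 176.8] hole [226.  187.4]
top grip [233.6 225.6] collar [235.4 225. ] tip [237.  224.5] hole [237.9 224.2]
226 170
[[186 186 186 185 187 187 174 135 107  83  54  44  48  56 104 164 184 186
  186 186 187 187 187]
 [186 186 186 186 187 186 171 126 100  92  84  82  82  88 125 170 185 186
  186 186 187 187 187]
 [186 186 186 186 187 186 174 134 107 103 103 103 107 118 150 179 187 186
  187 186 187 186 186]
 [186 186 185 186 186 187 183 162 137 112 102 107 129 154 173 184 187 187
  187 186 186 186 186]
 [186 185 185 186 186 187 187 183 168 133 105 111 151 179 186 186 186 187
  187 186 185 185 186]
 [186 185 185 186 186 186 186 188 182 150 111 113 157 183 187 186 185 185

[... 1916 characters left out ...]
105 107 105  97 119 162
  164 163 165 167 167]
 [183 183 185 182 149 104  89  91  92  92  98 100  98  95  92  91 118 161
  155 154 164 167 168]
 [184 184 185 183 158 112  89  92  93  94  96  98  96  95  95  93 100 121
  130 143 160 167 167]
 [185 185 186 187 172 125  91  90  93  94  95  95  97  98  98  97  97 102
  118 135 154 164 167]
 [186 186 187 189 182 136  94  91  96  97  98  99 100 102 102 104 102 105
  117 127 143 160 167]
 [185 185 187 190 184 137  92  92  99 102 101 102 103 103 103 103 101 108
  119 124 133 153 165]
 [185 186 187 189 184 132  86  92 100 101  98  94  93  91  87  85  82 100
  119 123 126 141 160]]
shift [-0.0002  0.0017 -0.0028] turn [-0.     -0.     -0.0003] t 14.75
```

```bash
python3 -m handwheel '[[[0,0.002,0.015,0,0,0],[0,0.002,0.028,0,0,0],[0,0.002,0.03,0,0,0],[0,0.002,0.03,0,0,0],[0,0.002,0.03,0,0,0]]]'; python3 -m handwheel '[[[0,0,0.003,0,0,0],[0,0,0.006,0,0,0],[0,0,0.009,0,0,0],[0,0,0.012,0,0,0],[0,0,0.012,0,0,0]]]'
```

```text
clock: 15.25
eef_pos: [0.5089, -0.0029, 0.3029]
tcp_rot: [-0.041, 0.999, -0.0, 0.0]
force: [0.1, 0.4, -0.0]
opening: 0.207
gripper_force: 59.6
clock: 15.75
eef_pos: [0.5085, -0.0028, 0.2898]
tcp_rot: [-0.041, 0.999, -0.0, -0.0]
force: [0.0, -0.7, -0.9]
opening: 0.208
gripper_force: 59.1
```

The tip is 8 mm below the hood top with no force, so it is in the hole. Continuing down.

```bash
python3 -m handwheel '[[[0,0,0.005,0,0,0],[0,0,0.01,0,0,0],[0,0,0.015,0,0,0],[0,0,0.02,0,0,0],[0,0,0.02,0,0,0]]]'; python3 -m handwheel '[[[0,0,0.005,0,0,0],[0,0,0.01,0,0,0],[0,0,0.015,0,0,0],[0,0,0.018,0,0,0],[0,0,0.018,0,0,0]]]'
```

```text
clock: 16.25
eef_pos: [0.5083, -0.0028, 0.2692]
tcp_rot: [-0.041, 0.999, -0.0, -0.001]
force: [-0.1, -3.9, -2.1]
opening: 0.205
gripper_force: 58.5
clock: 16.75
eef_pos: [0.5084, -0.0027, 0.2516]
tcp_rot: [-0.041, 0.999, -0.0, -0.0]
force: [0.9, -3.4, -3.2]
opening: 0.207
gripper_force: 58.5
```

```bash
python3 -m handwheel '[[[0,-0.001,0.002,0,0,0],[0,-0.001,0.003,0,0,0],[0,-0.001,0.004,0,0,0],[0,-0.001,0.004,0,0,0]]]'
```

```text
clock: 17.15
eef_pos: [0.5088, -0.0033, 0.2494]
tcp_rot: [-0.042, 0.999, 0.0, 0.001]
force: [-2.2, -0.4, 8.3]
opening: 0.205
gripper_force: 60.0
```

The pin is seated: TCP z is 0.2494 as predicted, with 8 N of contact. Releasing, retreating clear and checking by measurement.

```bash
python3 -m handwheel '[[[0,0,0,0,0,0],[0,0,0,0,0,0],[0,0,0,0,0,0],[0,0,0,0,0,0]]]' 0; python3 -m handwheel '[[[0,0,-0.03,0,0,0],[0,0,-0.07,0,0,0],[0,0,-0.1,0,0,0],[0,-0.03,-0.1,0,0,0],[0,-0.07,-0.1,0,0,0],[0,-0.12,-0.1,0,0,0],[0,-0.17,-0.1,0,0,0],[0,-0.2,-0.1,0,0,0]]]'; python3 -m handwheel '[[[0,-0.05,0,0,0,0],[0,-0.1,0,0,0,0],[0,-0.15,0,0,0,0],[0,-0.15,0,0,0,0],[0,-0.15,0,0,0,0]]]'
python3 - <<'E'
from h import *
from cell import imaging
import pickle
d=pickle.load(open('d0.pkl','rb'))
k={};
for n in ('top','scene'):
  c=imaging.capture(n);x,y=proj(c,(.509,-.0035,.09)).astype(int)
  h=cv2.cvtColor(c['pixels'],cv2.COLOR_RGB2HSV).astype(int)
  m=(((h[...,0]<8)|(h[...,0]>172))&(h[...,1]>130)&(h[...,2]>70)).astype(np.uint8)
  z=np.zeros_like(m);z[y-22:y+15,x-14:x+14]=1
  q=cv2.findNonZero(m*z)
  if q is None: print(n,'none');continue
  q=q[:,0];print(n,len(q),q.mean(0),q.min(0),q.max(0),'pred top',proj(c,(.509,-.0035,.106)),'grip bottom',proj(c,(.509,-.0035,.072)))
  k[n]=(c,q)
  if n=='top':
    p=c['pixels'].astype(int);z=np.zeros(p.shape[:2],bool);z[162:212,236:270]=1
    cs=cv2.findContours(((p.max(2)<60)&z).astype(np.uint8),0,2)[0];r=cv2.minAreaRect(max(cs,key=cv2.contourArea));a=plane(c,r[0],.0735);print('pull',r,a,'travel',a-[.6061,-.1136,.0735])
  dd=np.abs(c['pixels'].astype(int)-d[n]['pixels']).sum(2)>90
  print('bottle area changed px',dd[115:172,95:180].sum() if n=='top' else dd[90:175,245:290].sum())
t,s=k['top'],k['scene']
print('top tri',tri([(t[0],t[1].mean(0)),(s[0],(s[1][:,0].mean(),s[1][:,1].min()+1.5))]))
E
```

```text
clock: 17.55
eef_pos: [0.5085, -0.0036, 0.248]
tcp_rot: [-0.041, 0.999, 0.0, -0.0]
force: [0.1, -0.1, 0.1]
opening: 0.501
gripper_force: 0.0
clock: 18.35
eef_pos: [0.5252, -0.2061, 0.3481]
tcp_rot: [-0.04, 0.999, -0.0, 0.0]
force: [0.2, 0.4, -0.9]
opening: 0.499
gripper_force: 0.0
clock: 18.85
eef_pos: [0.5372, -0.3537, 0.3472]
tcp_rot: [-0.04, 0.999, 0.001, -0.001]
force: [-0.6, 0.2, 0.1]
opening: 0.499
gripper_force: 0.0
top 35 [236.74285714 223.88571429] [234 221] [240 227] pred top [236.75082062 224.53353369] grip bottom [237.76377312 224.20943439]
pull ((246.0, 188.5), (6.0, 31.0), 0.0) [ 0.59952421 -0.02148709  0.0735    ] travel [-6.57578797e-03  9.21129103e-02  1.38777878e-17]
bottle area changed px 0
scene 43 [225.41860465 180.95348837] [223 176] [227 186] pred top [225.72626044 176.7529366 ] grip bottom [226.00407424 186.3056528 ]
bottle area changed px 2018
top tri [ 0.50929483 -0.00298302  0.10303505]
```

The pin top, grip bottom and pull all sit where they should, and the lid has travelled about 92 mm to its stop. The bottle area in the top view is unchanged; the differences in the scene view are probably the arm crossing it. Handing in.

```bash
python3 -c "
from cell import order
print(order.close_job())"
```

```text
the job is handed in; nothing more can be done
None
```

The job is handed in at about 19 s: the red lighter lies in the left bay, the lid is shut against its stop, the pin is fully down through the lock, and the top camera shows the bottles unmoved.

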